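# Point-and-confirm check of the gas line

## Robot

A 6-joint arm with a two-finger parallel gripper is mounted at the origin on the work surface. World frame = base frame: x ahead of the robot, y to its left, z up, the work surface at z = 0. Lengths are in m, angles in rad, forces in N, time in s.
With the tool pointing down it reaches from about 0.25 to 0.775 m from the base axis. Payload 4 kg.
Tool frame: the origin (TCP) lies midway between the tips of the shut fingers; the grasp point (between the pads) lies 19 mm behind it; z points along the fingers, x is the direction in which the jaws open and shut, and the axes are right-handed (so a half turn about z gives the same grasp; the last joint's range is limited). The gripper opens to 94 mm and grips with 3 to 60 N. Pads are 16 mm wide; open, the fingers measure 119 mm over their backs; the gripper's body (75 mm by 177 mm) begins 78 mm behind the grasp point.
Start: joints at [-1.274, 0.087, 1.371, -0, 1.684, -0.103], TCP at [0.214, -0.507, 0.206] pointing down, gripper open.
Joint ranges: [-3.1, 3.1], [-0.76, 2.03], [0.27, 2.55], [-1.08, 4.22], [0.17, 2.65], [-2.57, 2.57]. Speed limits (rad/s): [2.79, 2.79, 3.14, 3.14, 3.14, 3.14].

## Interface

Orientations are given as [roll, pitch, yaw] about the fixed x, y, z axes, in that order (R = Rz(yaw) Ry(pitch) Rx(roll)).
In Python, from bench import robot gives the robot as it stands.
- The arm moves only by the shell command python3 -m handwheel 'ROWS'. ROWS is a JSON object of lists of equal length, an entry for each row: "delta_pos": the shift along the tool's x, y, z in mm, a list of three; "rotation": the turn, a rotation vector about the tool's x, y, z in rad, a list of three; "claw": the closure, from -1 (fully open) to 1 (shut). In form: {"delta_pos": [[tx, ty, tz], ...], "rotation": [[wx, wy, wz], ...], "claw": [claw, ...]}. A call has exactly 8 rows; each row shifts and turns the commanded pose from where the row before left it, along the tool's axes as they then stand; what a row does not reach is not made up. A row lasts 1/8 s, in which the tool goes at most 62.5 mm and 10.7 degrees, less where a joint would pass 70% of its speed; a pose out of reach is approached as far as the arm can. A call with a gripper value outside its range is refused whole. The fingers move at their own pace and stop on an object; the grip force is fixed at half the most. Time passes only in rows, so rows that do not move let the fingers close, or fill a call up. It gives the time, the measured TCP pose, the force and the opening at its end, in the units of the state.
- robot.get_obs(): the state, without advancing time (a new reading comes with each control period).
- robot.snapshot(name): name is "scene" or "top" or "wrist"; returns a dict with "color" (384x512x3 uint8, red, green, blue), "intrinsics" (3x3 intrinsics, pixels), "eye" and "rotation" of the camera in the world. Camera axes: x right, y down, z forward; pixel columns grow to the right and rows downward; lengths in m; the calibration is good to about 2 mm. A picture is of the moment at which its call begins. There is no depth.
- robot.close_job(): hands the job in, once; it reports no verdict.
The state is a dict: "time": time; "joint_positions": joint angles; "qvel": joint speeds; "joint_torque": joint torques, N m; "tool_pos": TCP position; "ee_rot": TCP orientation; "wrist_force": force on the tool from outside, world axes, zero at the start; "wrist_torque": the same for the moment, N m; "width": finger opening in m.
Only numpy, scipy, OpenCV 4.12 (cv2) and the standard library are available. Lean on these libraries where they do the work, as an engineer would, in place of code of your own. Each camera call takes 0.05 s, during which the arm holds its last target.

## Task

Do the point-and-confirm check before the gas run: point at the valve knob of the blue gas canister, holding the fingertips about 2 cm straight above it for two seconds, then point at the dial of the pressure gauge in the same way, and then confirm by pressing the green button of the check-off box all the way down and letting it come up again. Point without touching: nothing but the green button may be pressed or moved, the canisters and the gauge must not be touched at all, and the fingertips must not be brought close above the red or yellow knob. Grasp nothing, and finish with the hand clear.

Things in the scene. Friction and masses are not known exactly. Their poses are not given: they have to be found in the camera images.
- blue_canister: the BLUE gas canister, the one to point at: a loose upright black cylinder 54 mm in diameter, coloured blue at its band and at the round valve knob on top (42 mm across, 15 mm thick), 140 mm tall overall, 0.45 kg; origin at the centre of its underside, z up
- blue_canister_top (a point): centre of the upper face of the blue valve knob, 140 mm above the table
- red_canister: the same canister with a red band and knob; a bystander, 140 mm tall
- red_canister_top (a point): centre of the upper face of the red valve knob
- yellow_canister: the same canister with a yellow band and knob; a bystander, 140 mm tall
- yellow_canister_top (a point): centre of the upper face of the yellow valve knob
- gauge: pressure gauge fixed to the table: a 90 x 90 x 35 mm aluminium block that carries a round gauge, 80 mm in diameter, lying face up, with a white dial and a red needle; a brass pipe stub stands out 20 mm from each of its y sides; 68 mm tall overall; origin at the centre of the underside, z up
- gauge_face (a point): centre of the white dial, on its upper face, 68 mm above the table
- checkbox: check-off box fixed to the table, 85 x 140 x 40 mm (x, y, z), grey with a white top that carries two round push buttons 72 mm apart, green at +y and red at -y; origin at the centre of the underside
- green_button_top (a point): centre of the top face of the green button's cap (30 mm in diameter), which faces up and moves down with it
- green_button (a joint): travel of the green button: 0 released, 0.006 m fully down; a spring pushes it back up, fully down takes about 5 N
- red_button_top (a point): centre of the top face of the red button's cap, same size; it is not to be pressed
- red_button (a joint): travel of the red button: 0 released, 0.006 m fully down
- tape_dispenser: bystander: blue tape dispenser, 55 x 130 x 70 mm, loose; origin at the centre of its underside
- multimeter: bystander: orange multimeter lying flat, 80 x 160 x 43 mm, loose; origin at the centre of its underside
- mouse: bystander: black computer mouse, 60 x 100 x 33 mm, loose; origin at the centre of its underside
- wrench: bystander: steel wrench lying flat along its x axis, loose
- jar: bystander: jar with a white cap, 60 mm in diameter, 75 mm tall, loose; origin at the centre of its underside
Things that resemble listed ones, but are neither listed nor needed, are in the scene too. Leave any pink or turquoise look-alike of the checkbox alone. What is shaped like the blue_canister but pink or turquoise is not meant.

How it is judged:
On the way, in this order (a step that is already met when the one before it is completed fails the run):
1. the fingertips dwell just above the blue canister's valve knob for 1.5 s (horizontal distance between the grasp point and blue_canister_top below 0.022 m and z of the grasp point in the frame of blue_canister_top between 0.015 and 0.07 m), for 1.5 s.
2. then they dwell just above the gauge's dial for 1.5 s (horizontal distance between the grasp point and gauge_face below 0.03 m and z of the grasp point in the frame of gauge_face between 0.015 and 0.07 m), for 1.5 s.
3. then the green button is pressed down with the fingers (value of joint green_button above 0.0045 m and contact force between anything else and the fingers above 0.5 N), for 0.05 s.
At the end, for the whole second after the job is handed in: after the two dwells and the press, in that order, both buttons are up again (within 1.5 mm), the three canisters stand upright and still within 10 mm of where they were, and the other loose things are within 20 mm of theirs (value of joint each of green_button, red_button below 0.0015 m and distance of each of blue_canister, red_canister, yellow_canister from where it was at the start of the episode below 0.01 m and angle between each of blue_canister, red_canister, yellow_canister's own z axis and vertical below 0.1 rad and linear speed of each of blue_canister, red_canister, yellow_canister below 0.02 m/s and distance of each of tape_dispenser, multimeter, mouse, wrench, jar from where it was at the start of the episode below 0.02 m); the robot touches nothing.
It fails at once if a canister is touched, tipped, lifted or shifted more than 10 mm (contact force between any of blue_canister, red_canister, yellow_canister and the fingers above 0.3 N or contact force between any of blue_canister, red_canister, yellow_canister and the arm above 0.3 N or distance of any of blue_canister, red_canister, yellow_canister from where it was at the start of the episode above 0.01 m or angle between any of blue_canister, red_canister, yellow_canister's own z axis and vertical above 0.1 rad).
It fails at once if the gauge is touched (contact force between gauge and the fingers above 0.3 N or contact force between gauge and the arm above 0.3 N).
It fails at once if the red button is pressed (value of joint red_button above 0.003 m).
It fails at once if the fingertips come close above the red or the yellow knob ((horizontal distance between the grasp point and red_canister_top below 0.022 m and z of the grasp point in the frame of red_canister_top between 0 and 0.06 m) or (horizontal distance between the grasp point and yellow_canister_top below 0.022 m and z of the grasp point in the frame of yellow_canister_top between 0 and 0.06 m)).
It fails at once if another loose thing is lifted or moved more than 20 mm (distance of any of tape_dispenser, multimeter, mouse, wrench, jar from where it was at the start of the episode above 0.02 m).
It also fails if it takes over 54 s, if anything falls off the work surface, if the arm or the gripper's body presses on something with over 40 N, if the wrist force passes 120 N, or if a joint passes its speed limit or range.

## Working session

There is one attempt and no reset: what is moved stays moved. The work goes in short steps, Python scripts to look and compute and a shell command to move; the robot and the scene stay as the last step left them, time stands still between calls to the robot, and variables do not carry over. Pictures are saved under pics/ and viewed, and the job is handed in when it is done.

```bash
mkdir -p pics
python3 - <<'E'
from bench import robot
import cv2,numpy as np
o=robot.get_obs();print({k:np.round(v,3) for k,v in o.items()})
for n in("scene","top"):
    s=robot.snapshot(n);cv2.imwrite(f"pics/{n}0.png",s["color"][:,:,::-1]);np.savez(f"{n}0.npz",**s)
    print(n,np.round(s["intrinsics"],1).tolist(),np.round(s["eye"],3),np.round(s["rotation"],3).tolist())
E
```

```text
{'time': np.float64(0.0), 'joint_positions': array([-1.274,  0.088,  1.372, -0.   ,  1.684, -0.103]), 'qvel': array([ 0.   , -0.002,  0.001, -0.   , -0.001, -0.001]), 'joint_torque': array([-1.0000e-03, -3.4018e+01, -3.0243e+01,  7.2000e-02,  3.3000e-02,
       -0.0000e+00]), 'tool_pos': array([ 0.214, -0.506,  0.204]), 'ee_rot': array([-3.141e+00,  2.000e-03, -1.171e+00]), 'wrist_force': array([-0.323,  0.085,  0.726]), 'wrist_torque': array([-0.   ,  0.007,  0.05 ]), 'width': np.float64(0.094)}
scene [[359.5, 0.0, 251.5], [0.0, 359.5, 185.5], [0.0, 0.0, 1.0]] [ 0.954 -0.437  0.891] [-2.445, 0.015, 0.838]
top [[458.8, 0.0, 249.1], [0.0, 458.8, 199.4], [0.0, 0.0, 1.0]] [ 0.395 -0.011  1.476] [-3.066, 0.005, -1.553]
```

View pics/scene0.png

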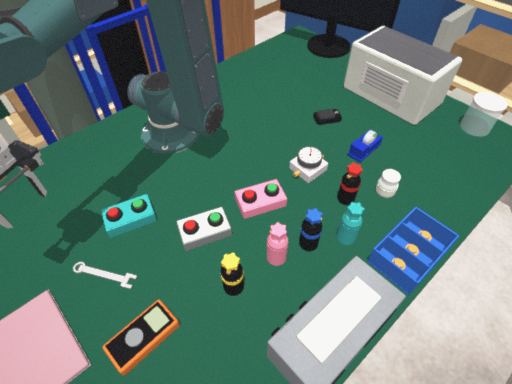

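View pics/top0.png

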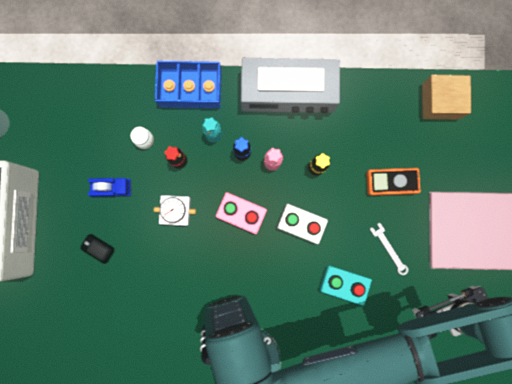

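The top view shows the blue knob near (242,145), the yellow one at (322,160) and the red one at (174,153). The pink look-alike is at (273,157) and the turquoise one at (211,126). The gauge dial is at (174,209), and the white box's green button is at (292,219) with its red button at (314,228). Next I'll locate these numerically from both views.

```bash
cat > h.py <<'E'
import cv2,numpy as np
from scipy.spatial.transform import Rotation as R
def load(n):
    s=dict(np.load(n)); s["R"]=R.from_euler("xyz",s["rotation"]).as_matrix() if s["rotation"].size==3 else s["rotation"]; return s
def ray(s,p): return s["R"]@np.linalg.solve(s["intrinsics"],[p[0],p[1],1.])
def onz(s,p,z): d=ray(s,p); return s["eye"]+d*(z-s["eye"][2])/d[2]
def proj(s,P): q=s["intrinsics"]@(s["R"].T@(np.asarray(P)-s["eye"])); return q[:2]/q[2]
def tri(s1,p1,s2,p2):
    a,b=ray(s1,p1),ray(s2,p2); t=np.linalg.lstsq(np.c_[a,-b],s2["eye"]-s1["eye"],rcond=None)[0]
    A,B=s1["eye"]+t[0]*a,s2["eye"]+t[1]*b; return (A+B)/2,np.linalg.norm(A-B)
E
python3 - <<'E'
from h import *
T,S=load("top0.npz"),load("scene0.npz")
rng={"blue":[(112,150,60),(125,255,255)],"yellow":[(24,150,120),(34,255,255)],"red":[(0,170,90),(5,255,255)],"green":[(45,130,120),(75,255,255)],"white":[(0,0,190),(180,40,255)]}
for n,s in(("top",T),("scene",S)):
    h=cv2.cvtColor(s["color"],cv2.COLOR_RGB2HSV)
    for c,(lo,hi) in rng.items():
        m=cv2.inRange(h,lo,hi)
        k,_,st,ce=cv2.connectedComponentsWithStats(m)
        print(n,c,[(st[i][:5].tolist(),np.round(ce[i],1).tolist()) for i in range(1,k) if 25<st[i][4]<3000])
    x=s["color"][...,::-1]
    crop=x[110:260,130:350] if n=="top" else x[130:300,170:370]
    cv2.imwrite(f"pics/{n}crop.png",cv2.resize(crop,None,fx=3.5,fy=3.5,interpolation=cv2.INTER_CUBIC))
E
```

```text
top blue [([158, 62, 19, 15, 84], [165.5, 66.9]), ([179, 63, 19, 12, 107], [187.4, 66.5]), ([200, 63, 18, 9, 110], [208.3, 66.6]), ([88, 178, 42, 19, 528], [112.0, 187.2])]
top yellow [([315, 154, 13, 15, 29], [319.0, 161.4])]
top red [([165, 147, 14, 13, 139], [171.6, 153.0]), ([247, 213, 10, 9, 72], [251.3, 217.1]), ([310, 223, 9, 10, 72], [313.9, 227.8]), ([354, 285, 10, 10, 84], [358.6, 289.6])]
top green [([288, 215, 9, 9, 28], [292.7, 218.8]), ([331, 278, 11, 10, 83], [336.0, 282.3])]
top white [([130, 127, 22, 20, 333], [140.6, 136.4]), ([0, 161, 9, 120, 636], [2.7, 209.0]), ([375, 175, 12, 14, 149], [380.1, 181.3]), ([395, 175, 11, 12, 100], [399.8, 180.3]), ([94, 182, 14, 8, 98], [100.7, 185.6]), ([10, 190, 6, 63, 178], [12.8, 221.7]), ([159, 195, 31, 31, 756], [173.7, 209.5]), ([218, 194, 47, 38, 498], [241.5, 212.9]), ([433, 194, 24, 72, 660], [440.9, 227.0]), ([454, 198, 11, 10, 33], [459.7, 202.1]), ([278, 204, 50, 40, 863], [302.5, 223.5]), ([370, 223, 38, 52, 360], [389.1, 248.4])]
scene blue [([85, 0, 81, 111, 1963], [123.0, 43.1]), ([212, 0, 12, 63, 379], [217.6, 29.
[... 619 characters left out ...]
2.7]), ([453, 9, 13, 9, 45], [458.9, 12.4]), ([255, 11, 30, 34, 700], [268.9, 26.2]), ([353, 26, 109, 56, 753], [407.4, 60.9]), ([92, 59, 8, 13, 44], [95.2, 64.1]), ([366, 61, 43, 21, 88], [386.7, 71.3]), ([455, 77, 24, 12, 37], [464.6, 82.1]), ([447, 88, 61, 24, 739], [480.9, 99.1]), ([0, 95, 15, 18, 101], [7.0, 103.2]), ([487, 112, 25, 13, 154], [502.7, 116.8]), ([364, 131, 11, 12, 80], [368.9, 136.0]), ([0, 134, 8, 12, 47], [2.6, 140.4]), ([299, 147, 23, 16, 276], [309.7, 154.8]), ([290, 157, 38, 20, 218], [308.2, 167.1]), ([378, 169, 23, 27, 406], [389.4, 181.5]), ([177, 207, 53, 37, 755], [202.6, 225.6]), ([73, 262, 64, 26, 421], [105.8, 274.2]), ([153, 315, 11, 9, 30], [157.9, 318.0])]
```

View pics/topcrop.png

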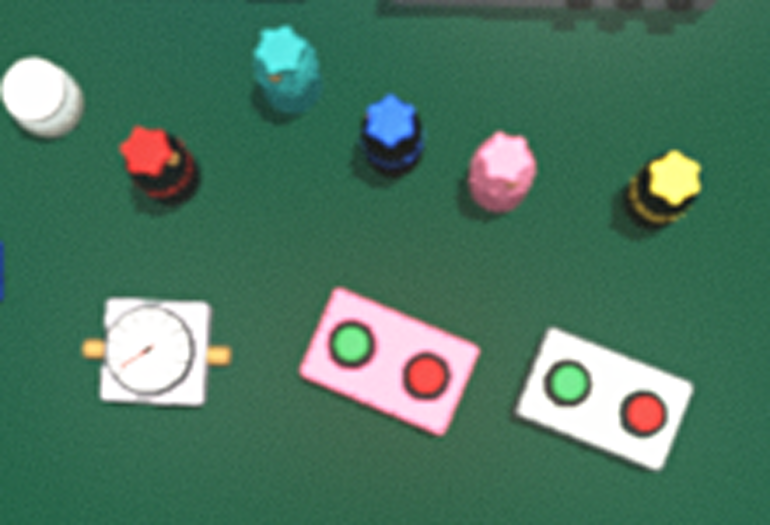

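View pics/scenecrop.png

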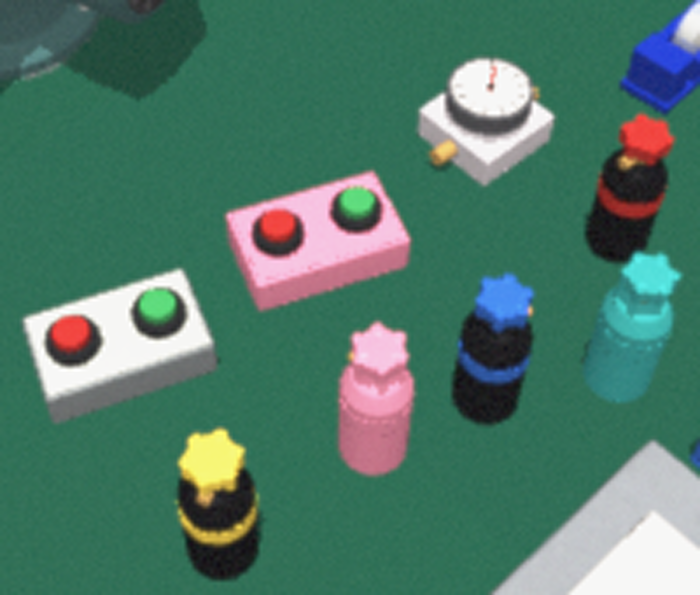

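Run:
```python
from h import *
T,S=load("top0.npz"),load("scene0.npz")
for n,a,b,z in [("blue",(241,144),(314,214),.14),("pink",(273,155.5),(278,229.5),.14),("turq",(210,123.5),(355.5,208),.14),("yellow",(322,160.5),(230.5,261),.14),("red",(171.7,152.9),(354,168.8),.14),("gauge",(173.5,209.7),(309.7,154.9),.068),("green",(292.3,219.1),(214.6,217),.05),("redb",(313.9,227.8),(189.8,224.9),.05),("pinkgreen",(230,208),(271.5,187.6),.05)]:
    p,e=tri(T,a,S,b); print(n,"tri",np.round(p,3),"gap",round(e,4),"top@z",np.round(onz(T,a,z)[:2],3),"scene@z",np.round(onz(S,b,z)[:2],3))
```

```text
blue tri [0.659 0.025 0.144] gap 0.0011 top@z [0.66  0.025] scene@z [0.658 0.028]
pink tri [ 0.628 -0.07   0.136] gap 0.0002 top@z [ 0.627 -0.07 ] scene@z [ 0.629 -0.073]
turq tri [0.719 0.117 0.144] gap 0.0004 top@z [0.719 0.117] scene@z [0.717 0.12 ]
yellow tri [ 0.615 -0.214  0.138] gap 0.001 top@z [ 0.615 -0.214] scene@z [ 0.616 -0.214]
red tri [0.63  0.228 0.139] gap 0.0003 top@z [0.63  0.228] scene@z [0.63  0.227]
gauge tri [0.467 0.231 0.072] gap 0.0039 top@z [0.466 0.23 ] scene@z [0.466 0.236]
green tri [ 0.444 -0.136  0.059] gap 0.0008 top@z [ 0.444 -0.137] scene@z [ 0.439 -0.132]
redb tri [ 0.418 -0.203  0.059] gap 0.0005 top@z [ 0.418 -0.204] scene@z [ 0.413 -0.2  ]
pinkgreen tri [0.475 0.057 0.058] gap 0.0006 top@z [0.475 0.057] scene@z [0.47  0.062]
```

```bash
python3 -m handwheel '{"delta_pos":[[0,0,-30],[0,0,-30],[-22,-44,0],[-22,-44,0],[-22,-44,0],[-22,-44,0],[-22,-44,0],[-22,-44,0]],"rotation":[[0,0,0],[0,0,0],[0,0,0],[0,0,0],[0,0,0],[0,0,0],[0,0,0],[0,0,0]],"claw":[1,1,1,1,1,1,1,1]}'
cat >> h.py <<'E'
def go(target):
    from bench import robot
    o=robot.get_obs(); M=R.from_euler("xyz",o["ee_rot"]).as_matrix()
    print("t",round(float(o["time"]),2),"tcp",np.round(o["tool_pos"],4),"rpy",np.round(o["ee_rot"],3),"w",round(float(o["width"]),4),"F",np.round(o["wrist_force"],1),"j",np.round(o["joint_positions"],2))
    print("tool delta mm",np.round(M.T@(np.array(target)-o["tool_pos"])*1000,1))
E
python3 -c "
from h import *
go([.659,.025,.26])"
```

```text
time: 1.1
tool_pos: [0.4066, -0.2808, 0.265]
ee_rot: [3.141, 0.001, -1.171]
wrist_force: [0.2, -0.3, 1.0]
width: 0.0177
t 1.1 tcp [ 0.4066 -0.2808  0.265 ] rpy [ 3.141e+00  1.000e-03 -1.171e+00] w 0.0177 F [ 0.2 -0.3  1. ] j [-0.72 -0.04  1.39 -0.    1.8   0.45]
tool delta mm [-183.5 -351.5    5. ]
```

```bash
python3 -m handwheel '{"delta_pos":[[-26,-50,0],[-26,-50,0],[-26,-50,0],[-26,-50,0],[-26,-50,0],[-26,-50,0],[-27,-51,0],[0,0,0]],"rotation":[[0,0,0],[0,0,0],[0,0,0],[0,0,0],[0,0,0],[0,0,0],[0,0,0],[0,0,0]],"claw":[1,1,1,1,1,1,1,1]}'
python3 - <<'E'
from h import *
from bench import robot
go([.659,.025,.165])
s=robot.snapshot("wrist");np.savez("wrist1.npz",**s);cv2.imwrite("pics/wrist1.png",s["color"][...,::-1])
s=robot.snapshot("scene");cv2.imwrite("pics/scene1.png",s["color"][...,::-1])
w=load("wrist1.npz");print(proj(w,[.659,.025,.14]),w["eye"])
E
```

```text
time: 2.1
tool_pos: [0.659, 0.0265, 0.2621]
ee_rot: [3.138, 0.003, -1.166]
wrist_force: [0.6, -0.1, 0.3]
width: 0.0006
t 2.1 tcp [0.659  0.0265 0.2621] rpy [ 3.138e+00  3.000e-03 -1.166e+00] w 0.0006 F [ 0.6 -0.1  0.3] j [-0.05  0.34  0.96  0.    1.85  1.12]
tool delta mm [ 1.6  0.3 97.1]
[255.8505275  189.65377443] [0.73671681 0.05846103 0.44181602]
```

View pics/wrist1.png

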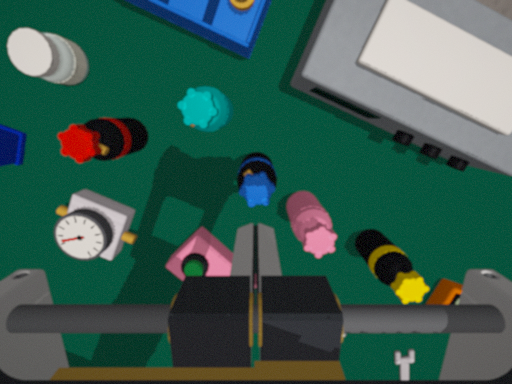

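View pics/scene1.png

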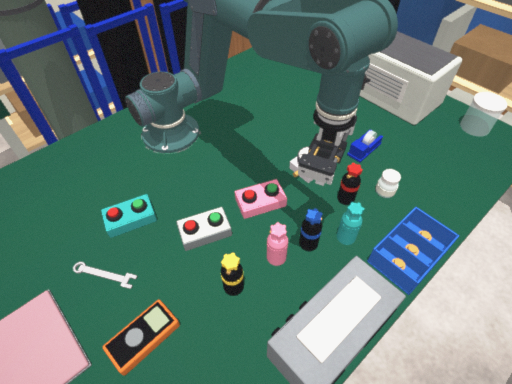

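The wrist view shows the blue knob at (257,190), and my estimate projects to (256,190), so the position is good. I'll descend and dwell.

```bash
python3 -m handwheel '{"delta_pos":[[1,0,20],[1,0,20],[0,0,20],[0,0,20],[0,0,10],[0,0,6],[0,0,0],[0,0,0]],"rotation":[[0,0,0],[0,0,0],[0,0,0],[0,0,0],[0,0,0],[0,0,0],[0,0,0],[0,0,0]],"claw":[1,1,1,1,1,1,1,1]}'
python3 - <<'E'
from h import *
from bench import robot
go([.659,.025,.165])
s=robot.snapshot("scene");cv2.imwrite("pics/scene2.png",cv2.resize(s["color"][120:270,220:420,::-1],None,fx=3,fy=3))
E
```

```text
time: 3.2
tool_pos: [0.6592, 0.0209, 0.1706]
ee_rot: [-3.14, -0.001, -1.171]
wrist_force: [-0.3, 0.3, 0.1]
width: 0.0002
t 3.2 tcp [0.6592 0.0209 0.1706] rpy [-3.140e+00 -1.000e-03 -1.171e+00] w 0.0002 F [-0.3  0.3  0.1] j [-0.05  0.34  1.14 -0.    1.66  1.12]
tool delta mm [-3.8 -1.4  5.6]
```

View pics/scene2.png

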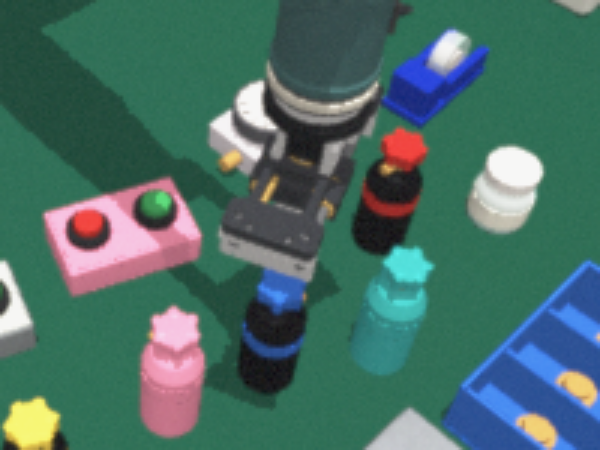

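The hand is directly above the blue canister and not touching it. I'll trim the position slightly and hold.

```bash
Z='x'; python3 -m handwheel '{"delta_pos":[[-2,0,3],[0,0,3],[0,0,0],[0,0,0],[0,0,0],[0,0,0],[0,0,0],[0,0,0]],"rotation":[[0,0,0],[0,0,0],[0,0,0],[0,0,0],[0,0,0],[0,0,0],[0,0,0],[0,0,0]],"claw":[1,1,1,1,1,1,1,1]}'
python3 -m handwheel '{"delta_pos":[[0,0,0],[0,0,0],[0,0,0],[0,0,0],[0,0,0],[0,0,0],[0,0,0],[0,0,0]],"rotation":[[0,0,0],[0,0,0],[0,0,0],[0,0,0],[0,0,0],[0,0,0],[0,0,0],[0,0,0]],"claw":[1,1,1,1,1,1,1,1]}'
python3 -m handwheel '{"delta_pos":[[0,0,0],[0,0,0],[0,0,0],[0,0,0],[0,0,-20],[0,0,-25],[0,0,-25],[0,0,-25]],"rotation":[[0,0,0],[0,0,0],[0,0,0],[0,0,0],[0,0,0],[0,0,0],[0,0,0],[0,0,0]],"claw":[1,1,1,1,1,1,1,1]}'
python3 -c "
from h import *
go([.467,.231,.26])"
```

```text
time: 4.25
tool_pos: [0.658, 0.0229, 0.1635]
ee_rot: [-3.142, -0.0, -1.171]
wrist_force: [-0.8, 0.7, 0.2]
width: 0.0006
time: 5.25
tool_pos: [0.6579, 0.0229, 0.1635]
ee_rot: [3.142, -0.0, -1.171]
wrist_force: [-0.3, -0.2, -0.7]
width: 0.0004
time: 6.25
tool_pos: [0.6579, 0.0229, 0.2593]
ee_rot: [-3.142, -0.0, -1.171]
wrist_force: [0.1, -0.7, 0.2]
width: 0.0002
t 6.25 tcp [0.6579 0.0229 0.2593] rpy [-3.142 -0.    -1.171] w 0.0002 F [ 0.1 -0.7  0.2] j [-0.05  0.33  0.97 -0.    1.83  1.12]
tool delta mm [-266.    94.9   -0.7]
```

```bash
python3 -m handwheel '{"delta_pos":[[-35,12,0],[-44,16,0],[-44,16,0],[-44,16,0],[-44,16,0],[-35,12,0],[-20,7,0],[0,0,0]],"rotation":[[0,0,0],[0,0,0],[0,0,0],[0,0,0],[0,0,0],[0,0,0],[0,0,0],[0,0,0]],"claw":[1,1,1,1,1,1,1,1]}'
python3 - <<'E'
from h import *
from bench import robot
go([.467,.231,.093])
s=robot.snapshot("wrist");np.savez("wrist2.npz",**s);cv2.imwrite("pics/wrist2.png",s["color"][...,::-1])
w=load("wrist2.npz");print(proj(w,[.467,.231,.068]),proj(w,[.444,-.136,.058]))
E
```

```text
time: 7.25
tool_pos: [0.4666, 0.2315, 0.2588]
ee_rot: [-3.141, -0.001, -1.169]
wrist_force: [-0.3, -0.7, -0.5]
width: 0.0005
t 7.25 tcp [0.4666 0.2315 0.2588] rpy [-3.141e+00 -1.000e-03 -1.169e+00] w 0.0005 F [-0.3 -0.7 -0.5] j [ 0.35  0.02  1.34 -0.    1.78  1.52]
tool delta mm [ 5.000e-01 -1.000e-01  1.658e+02]
[254.91910296 176.55450817] [457.80889833 274.7066876 ]
```

View pics/wrist2.png

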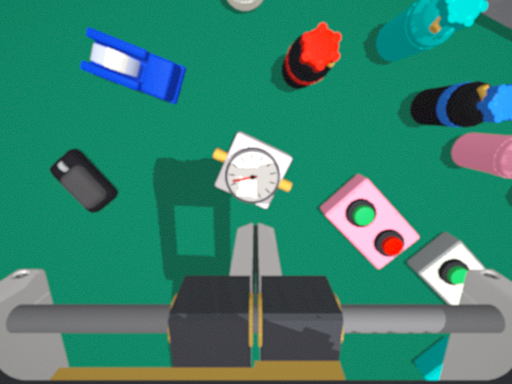

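The dial centre is at (253,177), and I predicted (255,177). I'll descend to about 2.5 cm above it and dwell.

```bash
python3 -m handwheel '{"delta_pos":[[0,0,30],[0,0,35],[0,0,35],[0,0,30],[0,0,20],[0,0,10],[0,0,0],[0,0,0]],"rotation":[[0,0,0],[0,0,0],[0,0,0],[0,0,0],[0,0,0],[0,0,0],[0,0,0],[0,0,0]],"claw":[1,1,1,1,1,1,1,1]}'
python3 -m handwheel '{"delta_pos":[[0,0,4],[0,0,0],[0,0,0],[0,0,0],[0,0,0],[0,0,0],[0,0,0],[0,0,0]],"rotation":[[0,0,0],[0,0,0],[0,0,0],[0,0,0],[0,0,0],[0,0,0],[0,0,0],[0,0,0]],"claw":[1,1,1,1,1,1,1,1]}'
python3 -m handwheel '{"delta_pos":[[0,0,0],[0,0,0],[0,0,0],[0,0,0],[0,0,0],[0,0,0],[0,0,0],[0,0,0]],"rotation":[[0,0,0],[0,0,0],[0,0,0],[0,0,0],[0,0,0],[0,0,0],[0,0,0],[0,0,0]],"claw":[1,1,1,1,1,1,1,1]}'
python3 -m handwheel '{"delta_pos":[[0,0,0],[0,0,0],[0,0,-20],[0,0,-30],[0,0,-30],[0,0,-30],[0,0,-30],[0,0,-20]],"rotation":[[0,0,0],[0,0,0],[0,0,0],[0,0,0],[0,0,0],[0,0,0],[0,0,0],[0,0,0]],"claw":[1,1,1,1,1,1,1,1]}'
python3 -c "
from h import *
go([.444,-.136,.25])"
```

```text
time: 8.3
tool_pos: [0.468, 0.2309, 0.0996]
ee_rot: [-3.14, -0.0, -1.172]
wrist_force: [-0.2, 0.1, -0.0]
width: 0.0005
time: 9.3
tool_pos: [0.4669, 0.231, 0.0944]
ee_rot: [3.142, -0.0, -1.171]
wrist_force: [0.3, 0.5, 0.1]
width: 0.0004
time: 10.3
tool_pos: [0.4669, 0.2309, 0.0945]
ee_rot: [3.142, -0.0, -1.171]
wrist_force: [0.3, 0.3, 0.8]
width: 0.0002
time: 11.3
tool_pos: [0.4673, 0.2311, 0.2563]
ee_rot: [-3.139, -0.0, -1.171]
wrist_force: [0.7, -0.0, 0.0]
width: 0.0004
t 11.3 tcp [0.4673 0.2311 0.2563] rpy [-3.139 -0.    -1.171] w 0.0004 F [ 0.7 -0.   0. ] j [ 0.35  0.02  1.34 -0.    1.78  1.52]
tool delta mm [329.1 164.3   6. ]
```

```bash
python3 -m handwheel '{"delta_pos":[[40,20,0],[49,24,0],[49,24,0],[49,25,0],[49,25,0],[49,25,0],[44,21,0],[0,0,0]],"rotation":[[0,0,0],[0,0,0],[0,0,0],[0,0,0],[0,0,0],[0,0,0],[0,0,0],[0,0,0]],"claw":[1,1,1,1,1,1,1,1]}'
python3 -m handwheel '{"delta_pos":[[0,0,20],[0,0,30],[0,0,30],[0,0,25],[0,0,15],[0,0,0],[0,0,0],[0,0,0]],"rotation":[[0,0,0],[0,0,0],[0,0,0],[0,0,0],[0,0,0],[0,0,0],[0,0,0],[0,0,0]],"claw":[1,1,1,1,1,1,1,1]}'
python3 - <<'E'
from h import *
from bench import robot
s=robot.snapshot("wrist");np.savez("wrist3.npz",**s);cv2.imwrite("pics/wrist3.png",s["color"][...,::-1])
w=load("wrist3.npz");T=load("top0.npz");h=cv2.cvtColor(w["color"],cv2.COLOR_RGB2HSV)
k,_,st,ce=cv2.connectedComponentsWithStats(cv2.inRange(h,(45,130,110),(75,255,255)))
print(proj(w,[.444,-.136,.058]))
for i in range(1,k):
    if st[i][4]>60: print(st[i],ce[i],onz(w,ce[i],.057),tri(T,(292.3,219.1),w,ce[i]))
go([.444,-.136,.075])
E
```

```text
time: 12.3
tool_pos: [0.4434, -0.1386, 0.2541]
ee_rot: [3.141, 0.0, -1.177]
wrist_force: [0.8, -0.2, 0.5]
width: 0.0006
time: 13.3
tool_pos: [0.4447, -0.1362, 0.1358]
ee_rot: [-3.14, -0.002, -1.171]
wrist_force: [-0.1, -0.2, -0.0]
width: 0.0005
[253.71710387 201.89150315]
[  50   75   39   36 1072] [68.68003731 92.55783582] [0.47416609 0.05757325 0.057     ] (array([ 0.47651137, -0.10294929,  0.29384096]), np.float64(0.08534703188533488))
[239 189  31  30 703] [254.00995733 203.14935989] [ 0.44258224 -0.13691647  0.057     ] (array([ 0.44376208, -0.13616623,  0.06095003]), np.float64(0.0005032571231904685))
t 13.35 tcp [ 0.4446 -0.1362  0.1357] rpy [-3.140e+00 -2.000e-03 -1.171e+00] w 0.0005 F [-0.1 -0.2 -0.2] j [-0.42 -0.08  1.68 -0.    1.54  0.75]
tool delta mm [-0.5  0.5 60.7]
```

View pics/wrist3.png

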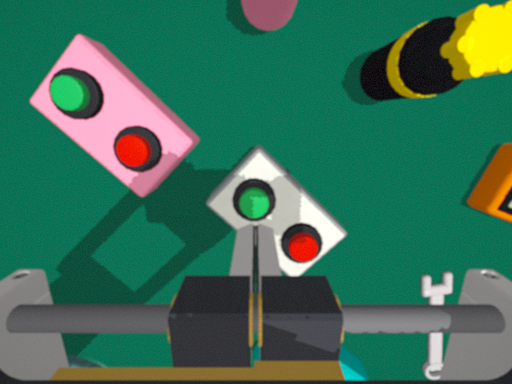

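The green cap is at (254,203), centred ahead of the fingertips as predicted (254,202), and its top is at about z = 0.058–0.061. I'll approach to just above the cap, then press in small steps.

```bash
python3 -m handwheel '{"delta_pos":[[0,0,20],[0,0,20],[0,0,14],[0,0,8],[0,0,4],[0,0,0],[0,0,0],[0,0,0]],"rotation":[[0,0,0],[0,0,0],[0,0,0],[0,0,0],[0,0,0],[0,0,0],[0,0,0],[0,0,0]],"claw":[1,1,1,1,1,1,1,1]}'
python3 -m handwheel '{"delta_pos":[[0,0,2],[0,0,2],[0,0,2],[0,0,2],[0,0,0],[0,0,0],[0,0,0],[0,0,0]],"rotation":[[0,0,0],[0,0,0],[0,0,0],[0,0,0],[0,0,0],[0,0,0],[0,0,0],[0,0,0]],"claw":[1,1,1,1,1,1,1,1]}'
```

```text
time: 14.35
tool_pos: [0.4443, -0.1361, 0.069]
ee_rot: [-3.141, -0.001, -1.171]
wrist_force: [-0.0, 0.2, -0.7]
width: 0.0006
time: 15.35
tool_pos: [0.4439, -0.1359, 0.0605]
ee_rot: [3.142, 0.0, -1.171]
wrist_force: [-0.5, 0.0, 2.5]
width: 0.0001
```

Contact at z ≈ 0.060 (2.5 N). I'll press further.

```bash
python3 -m handwheel '{"delta_pos":[[0,0,1],[0,0,1],[0,0,1],[0,0,1],[0,0,0],[0,0,0],[0,0,0],[0,0,0]],"rotation":[[0,0,0],[0,0,0],[0,0,0],[0,0,0],[0,0,0],[0,0,0],[0,0,0],[0,0,0]],"claw":[1,1,1,1,1,1,1,1]}'
python3 -m handwheel '{"delta_pos":[[0,0,1],[0,0,1],[0,0,0],[0,0,0],[0,0,0],[0,0,0],[0,0,0],[0,0,0]],"rotation":[[0,0,0],[0,0,0],[0,0,0],[0,0,0],[0,0,0],[0,0,0],[0,0,0],[0,0,0]],"claw":[1,1,1,1,1,1,1,1]}'
```

```text
time: 16.35
tool_pos: [0.4439, -0.1359, 0.0565]
ee_rot: [-3.142, -0.0, -1.171]
wrist_force: [-1.4, 0.6, 5.4]
width: 0.0005
time: 17.35
tool_pos: [0.444, -0.136, 0.0561]
ee_rot: [-3.141, -0.0, -1.171]
wrist_force: [-4.0, 2.5, 12.7]
width: 0.0005
```

The fingers stopped at z ≈ 0.056 and the force jumped past 12 N, so the button is fully down. I'll release and retreat.

```bash
python3 -m handwheel '{"delta_pos":[[0,0,-5],[0,0,-10],[0,0,-20],[0,0,-30],[0,0,-40],[0,0,-40],[0,0,-30],[0,0,0]],"rotation":[[0,0,0],[0,0,0],[0,0,0],[0,0,0],[0,0,0],[0,0,0],[0,0,0],[0,0,0]],"claw":[1,1,1,1,1,1,1,1]}'
python3 -m handwheel '{"delta_pos":[[0,0,0],[0,0,0],[0,0,0],[0,0,0],[0,0,0],[0,0,0],[0,0,0],[0,0,0]],"rotation":[[0,0,0],[0,0,0],[0,0,0],[0,0,0],[0,0,0],[0,0,0],[0,0,0],[0,0,0]],"claw":[1,1,1,1,1,1,1,1]}'
python3 - <<'E'
from h import *
from bench import robot
for n in("wrist","scene"):
    s=robot.snapshot(n);np.savez(n+"4.npz",**s);cv2.imwrite(f"pics/{n}4.png",s["color"][...,::-1])
w=load("wrist4.npz");T=load("top0.npz");h=cv2.cvtColor(w["color"],cv2.COLOR_RGB2HSV)
k,_,st,ce=cv2.connectedComponentsWithStats(cv2.inRange(h,(45,130,110),(75,255,255)))
for i in range(1,k):
    if st[i][4]>60: print(ce[i],tri(T,(292.3,219.1),w,ce[i]))
h=cv2.cvtColor(s["color"],cv2.COLOR_RGB2HSV)
k,_,st,ce=cv2.connectedComponentsWithStats(cv2.inRange(h,(45,130,120),(75,255,255)))
print([np.round(ce[i],1) for i in range(1,k) if st[i][4]>25])
a=load("scene0.npz")["color"][100:].astype(int);d=abs(a-s["color"][100:]).max(2)>60
cv2.imwrite("pics/diff.png",d.astype(np.uint8)*255)
E
```

```text
time: 18.35
tool_pos: [0.4455, -0.1367, 0.2319]
ee_rot: [-3.137, -0.005, -1.171]
wrist_force: [0.4, 0.8, 0.3]
width: 0.0003
time: 19.35
tool_pos: [0.4439, -0.136, 0.2296]
ee_rot: [-3.142, -0.0, -1.171]
wrist_force: [-0.1, 0.8, -0.8]
width: 0.0006
[119.49820789  98.1218638 ] (array([ 0.47414169, -0.09648386,  0.36521519]), np.float64(0.08563159353900214))
[254.28712871 180.77970297] (array([ 0.44365582, -0.13575383,  0.06321031]), np.float64(7.662388050389563e-05))
[array([271.5, 187.6]), array([137.5, 203.1]), array([214.5, 216.6])]
```

View pics/scene4.png

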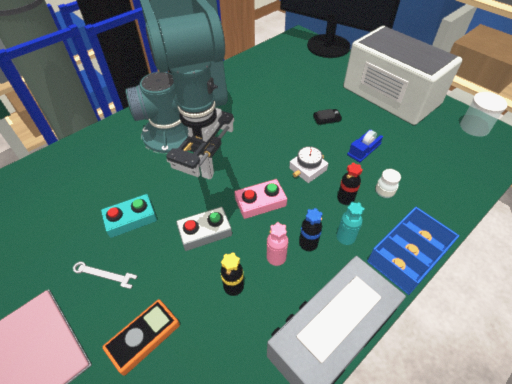

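View pics/diff.png

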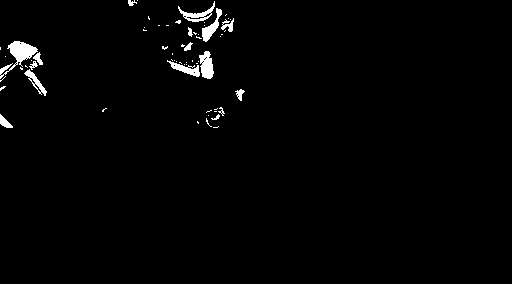

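The scene matches the start: the green cap is back at pixel (214.5,216.6), against (214.6,217.0) before, and only the robot and its shadow differ. The hand is clear, so I'll hand the job in.

```bash
python3 -c "
from bench import robot
print(robot.close_job())"
```

```text
the job is handed in; nothing more can be done
None
```

I did the three steps in order and handed the job in at about 19.5 s. I got no verdict back, so what follows is from my own checks.

- **Blue valve knob:** the shut fingertips were held about 2.4 cm above it for over 2 s, within about 3 mm of where I measured its centre.
- **Gauge dial:** they were held about 2.6 cm above it for over 2 s, within about 1 mm of its centre.
- **Green button:** I pressed it until the fingers stopped at z ≈ 0.056 m and the wrist force rose from 5 N to about 13 N. Then I retreated 17 cm straight up.

**Last checks:**
- The green cap was back at its starting place in the image, to within half a pixel.
- Comparing the scene image before and after, below its top 100 rows, only the arm and its shadow had changed. No canister or loose object had visibly moved.
- The wrist force was back to noise level, with the hand clear.

**One disagreement:** I measured the button's top at 0.058 to 0.063 m in different views. Contact showed about 2.5 N at 0.060 m, so I judged full travel by the force jump instead. I never read the button's travel directly.

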